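# Put the valve tappets away in the roll-top bench store

## Task

Put the valve tappets away: roll the bench store's slatted door right up, lift the lid off the parts tin inside and lay it, right way up, on the middle of the rubber mat, then put every tappet that stands on the bench into the tin. Put the lid back squarely so that it is seated on the tin, and roll the door fully shut. Leave all the other things on the bench where they are.

Things in the scene. Friction and masses are not known exactly. Their poses are not given: they have to be found in the camera images.
- store: Roll-top bench store, blue sheet-metal cheeks, 320 mm deep, 262 mm wide, 190 mm high, fixed to the bench. Origin: middle of its underside; x points from its front to its back (it faces the robot), y along its width, z up. Its door runs in a circular track whose axis is parallel to y, 30 mm above the origin. Floor 8 mm thick; a fixed sill at the front, 88 mm high, its faces 135 and 143 mm in front of the origin.
- tambour (a joint): Slatted wooden tambour door of the store: angle in rad that it has rolled along its circular track, 0 = shut on the sill, 1.40 = fully rolled up to its stop. It goes up and over to the back, stays where it is left, and needs about 4 to 9 N at the handle. The slats run at a radius of 150 mm about the track's axis, from 0.42 rad (leading edge) to 1.68 rad above the horizontal front direction when shut. Sheet-metal lining covers the back half.
- door_handle (a point): Middle of the door's pull bar: a steel bar 12 mm thick, 120 mm long, parallel to the store's y, held 40 mm off the leading slat by two posts 55 mm either side of the middle. It turns with the door on a radius of 190 mm about the track's axis; its angle above the horizontal front direction is 0.489 rad + joint value (108 degrees when fully up).
- tin: Open steel parts tin fixed inside the store, 100 mm (x) by 150 mm (y), 43 mm high, walls and bottom 3 mm. Origin: middle of its underside, 75 mm in front of the store's origin and 8 mm above the bench; axes as the store's. Its mouth is fully clear from above once the door is up.
- lid_grip (a point): Middle of the black grip bar on the tin's loose steel lid (about 0.15 kg). Bar: 50 mm along the lid's x, 14 mm along its y, 20 mm high. Plate 104 (x) by 154 (y) by 3 mm, its top 10 mm below this point; under it a locating lip 88 by 138 mm, 6 mm deep, that goes inside the tin's mouth with 3 mm to spare all round. Lid's lowest edge is 19 mm below this point. With the lid seated this point is 56 mm above the tin's origin, and the axes are the tin's (either way round fits).
- mat: Black rubber mat fixed to the bench, 190 mm (x) by 130 mm (y), 3 mm thick, otherwise empty; origin at the middle of its underside.
- tappet1_mid (a point): Valve tappet: plain steel cylinder with a flat closed top, no hole, 30 mm across, 24 mm high, 60 g, standing on the bench. This point: its centre, half-way up. May be absent (None).
- tappet2_mid (a point): Valve tappet: plain steel cylinder with a flat closed top, no hole, 30 mm across, 24 mm high, 60 g, standing on the bench. This point: its centre, half-way up. May be absent (None).
- tappet3_mid (a point): Valve tappet: plain steel cylinder with a flat closed top, no hole, 30 mm across, 24 mm high, 60 g, standing on the bench. This point: its centre, half-way up. May be absent (None).
- tappet4_mid (a point): Valve tappet: plain steel cylinder with a flat closed top, no hole, 30 mm across, 24 mm high, 60 g, standing on the bench. This point: its centre, half-way up. May be absent (None).
- bearing: Ball bearing ring lying flat, 47 mm across with a 20 mm hole, 14 mm high, not to be disturbed; origin at its underside.
- socket: Steel socket standing, 28 mm across, 42 mm high, dark hole in its top, not to be disturbed; origin at its underside.
- axle_nut: Flanged axle nut, 42 mm over its hexagon's corners, 32 mm high with a narrower collar, not to be disturbed; origin at its underside.
- wrench: Spanner lying flat, 180 mm long, not to be disturbed; origin at its middle, length along x.
- screwdriver: Screwdriver lying flat, 200 mm long, not to be disturbed; origin at its middle, length along x.
Things that resemble listed ones, but are neither listed nor needed, are in the scene too. Leave any orange or pink look-alike of the part that bears tappet4_mid alone.

How it is judged:
By the outcome, as a careful person would: the job done as asked, in the order asked, and still so for the second after the job is handed in, with the robot touching nothing.
Of tappet1, tappet2, tappet3, tappet4 only 2 to 4 are there at a start; the rules pass over those that are not, and their reading is None.
At some moment in a run one of tappet1, tappet2, tappet3, tappet4 may be knocked a few centimetres aside while the robot is not near it.
It also fails if it takes over 210 s, if anything falls off the work surface, if the arm or the gripper's body presses on something with over 40 N, if the wrist force passes 120 N, or if a joint passes its speed limit or range.

## Robot

A 6-joint arm with a two-finger parallel gripper is mounted at the origin on the work surface. World frame = base frame: x ahead of the robot, y to its left, z up, the work surface at z = 0. Lengths are in m, angles in rad, forces in N, time in s.
With the tool pointing down it reaches from about 0.35 to 0.975 m from the base axis. Payload 4.9 kg.
Tool frame: the origin (TCP) lies between the finger pads; the fingertips stand 14 mm ahead of it and the grasp point (between the pads) lies 5 mm behind it (manip.finger_overhang is the distance from the TCP to the fingertips, in m); z points along the fingers, y is the line along which they close (so a half turn about z gives the same grasp; the last joint's range is limited). The gripper opens to 85 mm and grips with 20 to 120 N. Pads are 22 mm wide; open, the fingers measure 114 mm over their backs; the gripper's body (76 mm by 85 mm) begins 54 mm behind the grasp point. The pads swing forward as they close: fully open they stand 13 mm farther back than shut.
Start: joints at [-1.352, 0.053, 1.613, -0, 1.476, -0.119], TCP at [0.207, -0.59, 0.245] pointing down, gripper open.
Joint ranges: [-3.01, 3.01], [-1.01, 2.22], [0.06, 2.58], [-1.02, 4.17], [0.09, 2.62], [-3.14, 3.14]. Speed limits (rad/s): [2.57, 2.57, 3.14, 3.14, 3.14, 3.14].

## Interface

Orientations are given as a unit quaternion [w, x, y, z].
In Python, from plant import manip, grab_frame gives the robot as it stands.
- The arm moves only by the tool servo_tool, never from a script. Its argument "deltas" is a list that holds one entry, the list of rows, each a list of 5 numbers: the opening in per cent of the stroke, from 0 (shut) to 100 (fully open), then the shift along the world's x, y, z in m, then the turn about the world's z in degrees. A call has exactly 8 rows; each row shifts and turns the commanded pose from where the row before left it; what a row does not reach is not made up. A row lasts 1/10 s, in which the tool goes at most 50 mm and 8.59 degrees, less where a joint would pass 70% of its speed; a pose out of reach is approached as far as the arm can. A call is refused whole if a number of a shift passes 0.05 or a number of a turn 8.59, either way. A call with a gripper value outside its range is refused whole. The fingers move at their own pace and stop on an object; the grip force is fixed at half the most. Time passes only in rows, so rows that do not move let the fingers close, or fill a call up. It gives the time, the measured TCP pose, the force, the opening and the grip force at its end, in the units of the state.
- manip.state(): the state, without advancing time (a new reading comes with each control period).
- grab_frame(name): name is "scene" or "top" or "wrist"; returns a dict with "pixels" (384x512x3 uint8, red, green, blue), "z_map" (384x512 float32, m along the optical axis (not along the pixel's ray), 0 where there is no reading), "fx", "fy", "cx", "cy" (pixels), "dist" ([k1, k2, p1, p2, k3] as OpenCV has them; the pictures are not rectified), "rvec" (rotation vector, rad) and "tvec" (3), from world to camera coordinates, as OpenCV has them; the wrist camera has in their place "T_tool_cam" (4x4, takes a point from camera to tool coordinates, whose origin is the TCP and whose axes are the flange's). Camera axes: x right, y down, z forward; pixel columns grow to the right and rows downward; lengths in m; the calibration is good to about 2 mm. A picture is of the moment at which its call begins: read the wrist's pose just before it.
- manip.job_done(): hands the job in; it is judged then, once.
The state is a dict: "time": time; "joint_pos": joint angles; "joint_vel": joint speeds; "joint_efforts": joint torques, N m; "tool_pos": TCP position; "tool_rot": TCP orientation; "contact_force": force on the tool from outside, world axes, zero at the start; "ft_torque": the same for the moment, N m; "gripper_width": opening from 0.0 (shut) to 1.0 (fully open); "grasp_force": force on a finger pad.
Only numpy, scipy, OpenCV 4.12 (cv2) and the standard library are available. Lean on these libraries where they do the work, as an engineer would, in place of code of your own. Each camera call takes 0.05 s, during which the arm holds its last target. There are 200 camera calls.

## Working session

There is one attempt and no reset: what is moved stays moved. The work goes in short steps, Python scripts to look and compute and a tool call to move; the robot and the scene stay as the last step left them, time stands still between calls to the robot, and variables do not carry over. Pictures are saved under pics/ and viewed, at most 14 in all, crops included, and the job is handed in when it is done.

Besides the shell and the picture viewer there is one more tool, called in YAML: its name, and indented under it one key for each argument. servo_tool: Moves the arm, as the interface text tells. Its arguments: {"type":"object","properties":{"deltas":{"type":"array"}},"required":["deltas"]}

```bash
mkdir -p pics; ls; cat > h.py <<'E'
import numpy as np, cv2
from plant import manip, grab_frame
from scipy.spatial.transform import Rotation as R
def pose(f, st=None):
    "camera->world R,t"
    if 'rvec' in f and f['rvec'] is not None:
        Rm=cv2.Rodrigues(np.array(f['rvec'],float))[0]; return Rm.T, -Rm.T@np.array(f['tvec'],float).ravel()
    q=st['tool_rot']; Rt=R.from_quat([q[1],q[2],q[3],q[0]]).as_matrix()
    T=np.array(f['T_tool_cam']); return Rt@T[:3,:3], Rt@T[:3,3]+np.array(st['tool_pos'])
def und(f,px):
    K=np.array([[f['fx'],0,f['cx']],[0,f['fy'],f['cy']],[0,0,1.]])
    p=cv2.undistortPoints(np.array(px,float).reshape(-1,1,2),K,np.array(f['dist'],float)).reshape(-1,2)
    return np.c_[p,np.ones(len(p))]
def onplane(f,px,z,st=None):
    Rc,t=pose(f,st); d=und(f,px)@Rc.T
    return t+d*((z-t[2])/d[:,2:3])
def cloud(f,st=None):
    h,w=f['z_map'].shape; u,v=np.meshgrid(np.arange(w),np.arange(h))
    Rc,t=pose(f,st); r=und(f,np.c_[u.ravel(),v.ravel()])
    P=(r*f['z_map'].reshape(-1,1))@Rc.T+t
    P[f['z_map'].ravel()<=0]=np.nan
    return P.reshape(h,w,3)
def grab(n):
    st=manip.state(); return grab_frame(n),st
def save(f,n,crop=None,s=1):
    im=f['pixels'][...,::-1]
    if crop: im=im[crop[1]:crop[3],crop[0]:crop[2]]
    cv2.imwrite('pics/'+n+'.png',cv2.resize(im,None,fx=s,fy=s))
E
python3 - <<'E'
from h import *
import pickle
for n in ('scene','top'):
    f,st=grab(n); save(f,n+'0',s=1.5); pickle.dump(f,open(n+'0.pkl','wb')); print(n,pose(f)[1],(f['z_map']>0).mean())
print(st)
E
```

```text
pics
scene [ 0.94533688 -0.46749893  0.96939355] 0.9959818522135416
top [ 0.39589608 -0.01599087  1.47170453] 0.9961649576822916
{'time': 0.05, 'joint_pos': array([-1.35197747e+00,  5.33656498e-02,  1.61427138e+00, -2.34842425e-05,
        1.47600125e+00, -1.18996041e-01]), 'joint_vel': array([ 0.00080173, -0.000307  , -0.00109992, -0.00044456, -0.00050214,
        0.00012912]), 'joint_efforts': array([ 1.34667422e-03, -3.95183837e+01, -3.71660542e+01, -1.40352839e-05,
        4.05885192e-03, -6.04075083e-06]), 'tool_pos': array([ 0.20701014, -0.58910069,  0.24407105]), 'tool_rot': array([-1.02095478e-03,  9.85768315e-01,  1.68106465e-01, -6.27024798e-05]), 'contact_force': array([ 0.59719768, -0.44998605, -0.01271193]), 'ft_torque': array([-0.07306273, -0.01298548, -0.00167943]), 'grasp_force': 0.0, 'gripper_width': 1.0022698206401208}
```

View pics/scene0.png

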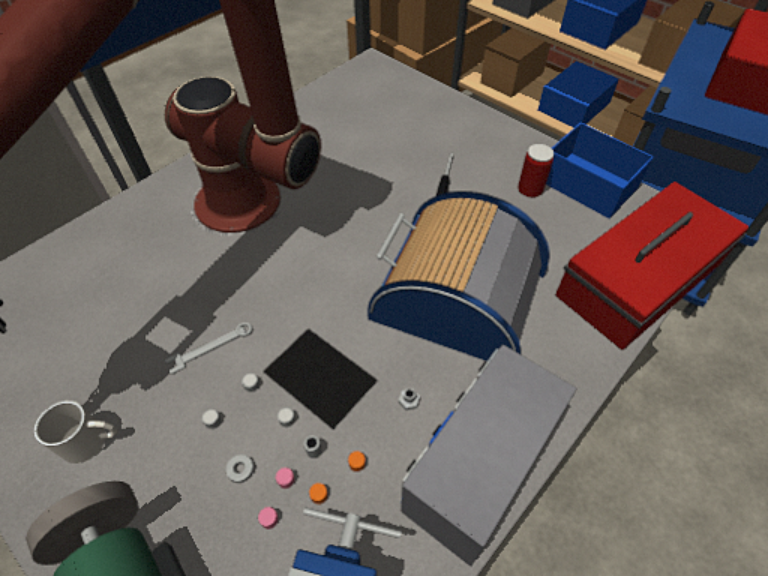

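View pics/top0.png

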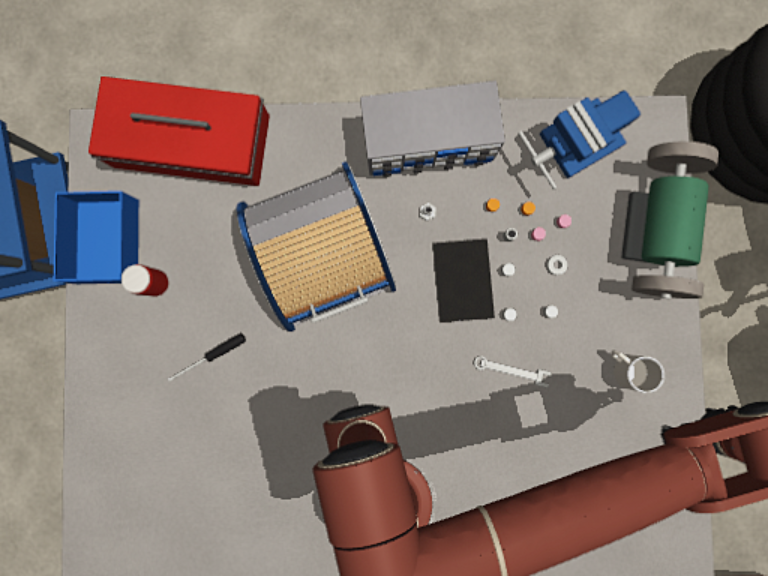

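The top view (1.5x) shows the store at about (315,250) facing the robot, its handle from (313,316) to (366,294), and the mat at (464,280). There are three white tappets at (508,270), (510,314) and (551,312), with the socket, bearing, nut and orange/pink look-alikes near them.

```bash
python3 - <<'E'
from h import *
import pickle
from scipy.optimize import least_squares
T=pickle.load(open('top0.pkl','rb')); S=pickle.load(open('scene0.pkl','rb'))
def hsv(f): return cv2.cvtColor(f['pixels'],cv2.COLOR_RGB2HSV)
# store: wood
h=hsv(T); P=cloud(T)
wood=(h[...,0]>8)&(h[...,0]<25)&(h[...,1]>80)
box=np.zeros(wood.shape,bool); box[100:230,150:275]=1
m=wood&box&(P[...,2]>.06); p=P[m]; p=p[np.isfinite(p).all(1)]
def res(v):
    x0,c,th,r=v; # front direction -x' ; x' = (cos,sin)
    s=(p[:,0]*np.cos(th)+p[:,1]*np.sin(th))-c-0*x0
    return np.hypot(s,p[:,2]-.03)-r
# front->back axis
r=least_squares(res,[0,.5,-0.35,.15],loss='soft_l1',f_scale=.003); print('cyl',r.x,np.abs(r.fun).mean(),len(p))
th,c=r.x[2],r.x[1]
u=-p[:,0]*np.sin(th)+p[:,1]*np.cos(th); print('u range',np.percentile(u,[0.5,2,50,98,99.5]))
lo,hi=np.percentile(u,[1,99]); um=(lo+hi)/2
o=c*np.array([np.cos(th),np.sin(th)])+um*np.array([-np.sin(th),np.cos(th)]); print('store origin',o,'yaw deg',np.degrees(th), 'width wood',hi-lo)
ex=np.array([np.cos(th),np.sin(th)]); ey=np.array([-np.sin(th),np.cos(th)])
# handle
hm=(P[...,2]>.1)&(P[...,2]<.16)&box&(h[...,1]<50)
q=P[hm]; s=(q[:,:2]-o)@ex; v=(q[:,:2]-o)@ey; k=(s<-.15)
print('handle n',k.sum(),'s',np.median(s[k]),'v',v[k].min(),v[k].max(),'z',np.median(q[k][:,2]))
# mat
mm=((h[...,2]<45)).astype(np.uint8); mm[:,:280]=0; mm[:150]=0;mm[220:]=0;mm[:,335:]=0
cs=max(cv2.findContours(mm,0,1)[0],key=cv2.contourArea); rc=cv2.boxPoints(cv2.minAreaRect(cs)); w=onplane(T,rc,.003); print('mat',w.mean(0),w.round(3).tolist(),np.linalg.norm(w[1]-w[0]),np.linalg.norm(w[2]-w[1]))
# small parts
for f,n,roi in ((T,'T',(270,125,390,260)),(S,'S',(110,240,300,360))):
    hh=hsv(f); C=cloud(f); b=((C[...,2]>.007)&(C[...,2]<.06)).astype(np.uint8); z=np.zeros_like(b); z[roi[1]:roi[3],roi[0]:roi[2]]=b[roi[1]:roi[3],roi[0]:roi[2]]
    z=cv2.morphologyEx(z,cv2.MORPH_OPEN,np.ones((3,3)))
    nn,lab,stt,cen=cv2.connectedComponentsWithStats(z)
    for i in range(1,nn):
        if stt[i,4]<20: continue
        c3=C[lab==i]; top=np.percentile(c3[:,2],80); t=c3[c3[:,2]>top-.006]
        print(n,cen[i].round(1),stt[i,4],'top z %.3f'%top,'xy',np.median(t[:,:2],0).round(4),'hsv',np.median(hh[lab==i],0))
E
```

```text
cyl [0.         0.60861234 0.35207184 0.15250846] 0.002542850953124542 3587
u range [-0.18752063 -0.18384226 -0.06934987  0.04466064  0.05057454]
store origin [0.59525176 0.1446256 ] yaw deg 20.172230275673364 width wood 0.23304095184444534
handle n 157 s -0.16112035598949764 v -0.06559625451383347 0.06349719246200354 z 0.13567697299929993
mat [ 0.51035085 -0.19444321  0.003     ] [[0.599, -0.125, 0.003], [0.608, -0.252, 0.003], [0.421, -0.263, 0.003], [0.413, -0.137, 0.003]] 0.1273684962208607 0.18696306922087091
T [328.5 136.1] 57 top z 0.027 xy [ 0.6865 -0.2681] hsv [ 18. 200. 225.]
T [352.  138.2] 64 top z 0.026 xy [ 0.6774 -0.3501] hsv [ 17. 198. 224.]
T [284.3 139.7] 74 top z 0.032 xy [ 0.6764 -0.1134] hsv [ 24.   11.  177.5]
T [375.8 146.8] 66 top z 0.026 xy [ 0.6443 -0.4328] hsv [171.  67. 224.]
T [358.8 155.2] 67 top z 0.026 xy [ 0.6163 -0.3719] hsv [171.  66. 224.]
T [339.8 156.1] 64 top z 0.045 xy [ 0.6145 -0.3044] hsv [ 23.   12.5 127.5]
T [371.1 175.4] 110 top z 0.016 xy [ 0.5465 -0.4143] hsv [ 26.   9. 218.]
T [338.2 179.2] 64 top z 0.026 xy [ 0.5336 -0.2982] hsv [ 30. 
[... 270 characters left out ...]
0.6777 -0.1156] hsv [ 40.   8. 136.]
S [189.9 277.3] 118 top z 0.025 xy [ 0.5334 -0.3005] hsv [ 26.  13. 184.]
S [140. 279.] 106 top z 0.025 xy [ 0.4352 -0.3972] hsv [ 27.   14.  193.5]
S [207.5 297.5] 128 top z 0.042 xy [ 0.6155 -0.3079] hsv [45. 11. 73.]
S [238.1 306.9] 112 top z 0.025 xy [ 0.6896 -0.2692] hsv [ 13. 210. 216.]
S [158.7 312. ] 203 top z 0.014 xy [ 0.544  -0.4188] hsv [ 36.   9. 173.]
S [188.9 318.3] 119 top z 0.024 xy [ 0.6169 -0.3753] hsv [172. 106. 215.]
S [211.5 328.8] 121 top z 0.025 xy [ 0.6786 -0.354 ] hsv [ 13. 208. 215.]
S [280.5 347.9] 153 top z 0.048 xy [ 0.8396 -0.2727] hsv [100.   9.  61.]
S [177.9 344.7] 140 top z 0.025 xy [ 0.6458 -0.4363] hsv [172. 105. 214.]
```

The depth agrees with the given sizes: tappets at about (0.429,-0.299), (0.533,-0.299) and (0.435,-0.395), mat centre (0.510,-0.194), store origin (0.595,0.145) with yaw 20°. I'll move above the handle, with the closing axis along the store's x.

servo_tool:
  deltas:
    - [[30, 0.0144, 0.0423, 0.004, 5.67], [30, 0.0144, 0.0423, 0.004, 5.67], [30, 0.0144, 0.0423, 0.004, 5.67], [30, 0.0144, 0.0423, 0.004, 5.67], [30, 0.0144, 0.0423, 0.004, 5.67], [30, 0.0144, 0.0423, 0.004, 5.67], [30, 0.0144, 0.0423, 0.004, 5.67], [30, 0.0144, 0.0423, 0.004, 5.67]]

```text
time: 0.9
tool_pos: [0.3223, -0.2494, 0.277]
tool_rot: [-0.0, 0.844, 0.537, 0.0]
contact_force: [1.0, -0.4, -0.3]
gripper_width: 0.295
grasp_force: 0.0
```

servo_tool:
  deltas:
    - [[30, 0.0144, 0.0423, 0.004, 5.67], [30, 0.0144, 0.0423, 0.004, 5.67], [30, 0.0144, 0.0423, 0.004, 5.67], [30, 0.0144, 0.0423, 0.004, 5.67], [30, 0.0144, 0.0423, 0.004, 5.67], [30, 0.0144, 0.0423, 0.004, 5.67], [30, 0.0144, 0.0423, 0.004, 5.67], [30, 0, 0, 0, 0]]

```text
time: 1.7
tool_pos: [0.4235, 0.0491, 0.3054]
tool_rot: [-0.001, 0.609, 0.793, 0.001]
contact_force: [-0.1, -0.3, 0.2]
gripper_width: 0.298
grasp_force: 0.0
```

```bash
python3 - <<'E'
from h import *
f,st=grab('wrist'); save(f,'w1',s=1.3)
print(st['tool_pos'],st['tool_rot'],st['gripper_width'],manip.finger_overhang,st['contact_force'])
print(np.array(f['T_tool_cam']).round(3).tolist())
P=cloud(f,st)
o=np.array([.595,.145]); th=np.radians(20.2); ex=np.array([np.cos(th),np.sin(th)]); ey=np.array([-ex[1],ex[0]])
h=cv2.cvtColor(f['pixels'],cv2.COLOR_RGB2HSV)
s=(P[...,:2]-o)@ex; v=(P[...,:2]-o)@ey
m=(s<-.14)&(s>-.2)&(P[...,2]>.095)&(P[...,2]<.17)&(abs(v)<.045)
vu=np.argwhere(m); print(m.sum(), np.percentile(P[m][:,2],[5,50,90]), np.percentile(s[m],[2,25,50,75,98]))
for a in np.arange(-.045,.05,.03):
    k=m&(abs(v-a)<.01); print(a,k.sum(),np.median(s[k]),np.percentile(P[k][:,2],90))
m2=(P[...,2]>.1)&(s<-.15)&(s>-.2); print('v ext',np.percentile(v[m2],[1,99]))
E
```

```text
[0.42351704 0.04913221 0.30538363] [-5.07566449e-04  6.09177697e-01  7.93033371e-01  5.90147518e-04] 0.29781348416863623 0.014 [-0.06668349 -0.25192203  0.21871401]
[[0.001, -0.948, -0.318, 0.083], [1.0, 0.001, -0.001, 0.001], [0.001, -0.318, 0.948, -0.129], [0.0, 0.0, 0.0, 1.0]]
1246 [0.13328765 0.136378   0.13775629] [-0.16811705 -0.16561893 -0.16274918 -0.15981245 -0.15677263]
-0.045 121 -0.16295535591241003 0.13754836694986022
-0.015 267 -0.16274331464300937 0.13781371187846161
0.015 289 -0.16290096227308587 0.1377463350035421
0.045 157 -0.16275595100144802 0.13785221302749284
v ext [-0.05179549  0.05777047]
```

The bar sits at s=-0.163, z=0.131, so the radius is 191 mm as expected and the door is already about 0.07 rad open. Now I'll lower the fingers over the bar with a loose cage.

servo_tool:
  deltas:
    - [[26, 0.0094, 0.0199, 0, 2.6], [26, 0.0094, 0.0198, 0, 2.6], [26, 0, 0, -0.05, 0], [26, 0, 0, -0.05, 0], [26, 0, 0, -0.04, 0], [26, 0, 0, -0.02, 0], [26, 0, 0, -0.016, 0], [26, 0, 0, 0, 0]]

```text
time: 2.55
tool_pos: [0.4395, 0.0831, 0.126]
tool_rot: [-0.003, 0.577, 0.816, -0.002]
contact_force: [0.1, -0.5, -0.8]
gripper_width: 0.259
grasp_force: 0.0
```

```bash
python3 - <<'E'
from h import *
f,st=grab('scene'); save(f,'s1',crop=(180,60,400,260),s=3)
f,st=grab('wrist'); print(st['tool_pos'],st['tool_rot'],st['contact_force'])
# arc: steps of TCP from angle .556 to 1.889, r .19, yaw 20.2
ex=np.array([np.cos(np.radians(20.2)),np.sin(np.radians(20.2))])
a=np.linspace(.556,1.889+.02,17); s=-.1905*np.cos(a); z=.1905*np.sin(a)
for i in range(16): d=(s[i+1]-s[i])*ex; print(round(a[i+1],3),d.round(4),round(z[i+1]-z[i],4))
E
```

```text
[0.44076695 0.08333646 0.1279144 ] [-0.00124491  0.57735141  0.81649404 -0.00113267] [ 0.00650991 -0.00702754 -0.08778744]
0.641 [0.0085 0.0031] 0.0133
0.725 [0.0095 0.0035] 0.0125
0.81 [0.0105 0.0039] 0.0116
0.894 [0.0114 0.0042] 0.0106
0.979 [0.0122 0.0045] 0.0095
1.063 [0.0129 0.0047] 0.0084
1.148 [0.0135 0.005 ] 0.0072
1.232 [0.014  0.0052] 0.006
1.317 [0.0145 0.0053] 0.0047
1.402 [0.0148 0.0054] 0.0034
1.486 [0.015  0.0055] 0.002
1.571 [0.0151 0.0056] 0.0007
1.655 [0.0151 0.0056] -0.0007
1.74 [0.015  0.0055] -0.002
1.824 [0.0148 0.0054] -0.0034
1.909 [0.0145 0.0053] -0.0047
```

View pics/s1.png

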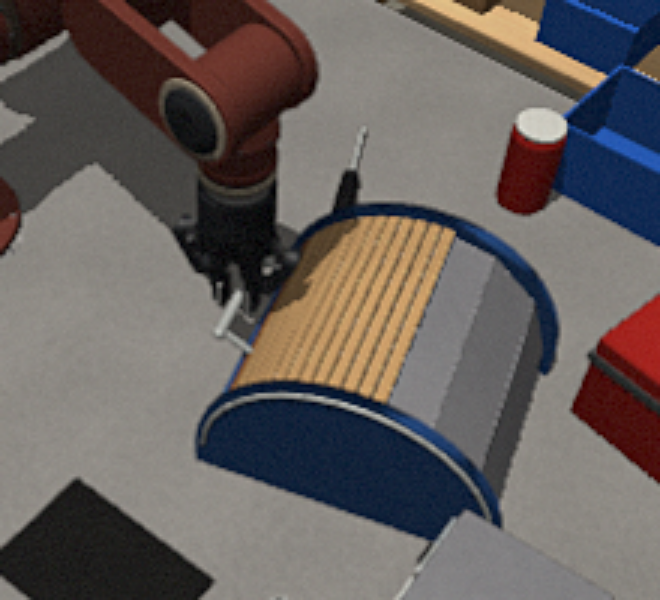

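The fingers straddle the pull bar around (235,310) in the crop, without contact. Rolling it up along the arc.

servo_tool:
  deltas:
    - [[26, 0.006, 0.0022, 0, 0], [26, 0.0085, 0.0031, 0.0133, 0], [26, 0.0095, 0.0035, 0.0125, 0], [26, 0.0105, 0.0039, 0.0116, 0], [26, 0.0114, 0.0042, 0.0106, 0], [26, 0.0122, 0.0045, 0.0095, 0], [26, 0.0129, 0.0047, 0.0084, 0], [26, 0.0135, 0.005, 0.0072, 0]]

```text
time: 3.45
tool_pos: [0.5264, 0.1151, 0.205]
tool_rot: [-0.0, 0.576, 0.817, -0.001]
contact_force: [-7.5, -3.3, 5.0]
gripper_width: 0.259
grasp_force: 3.8
```

```bash
cat > door.py <<'E'
from h import *
f,st=grab('wrist'); P=cloud(f,st)
o=np.array([.595,.145]); th=np.radians(20.2); ex=np.array([np.cos(th),np.sin(th)]); ey=np.array([-ex[1],ex[0]])
t=st['tool_pos']; s=(t[:2]-o)@ex; print('tcp s,v,z',s,(t[:2]-o)@ey,t[2],'angle',np.arctan2(t[2]-.03,-s),'r',np.hypot(s,t[2]-.03),'F',st['contact_force'],'w',st['gripper_width'])
g,_=grab('top'); Q=cloud(g); h=cv2.cvtColor(g['pixels'],cv2.COLOR_RGB2HSV)
S=(Q[...,:2]-o)@ex; V=(Q[...,:2]-o)@ey
wood=(h[...,0]>8)&(h[...,0]<25)&(h[...,1]>80)&(abs(V)<.1)&(abs(S)<.17)&(Q[...,2]>.06)
a=np.arctan2(Q[...,2]-.03,-S)[wood]; print('wood leading angle',np.percentile(a,[1,3]) if wood.sum()>20 else None,wood.sum())
r=np.hypot(Q[...,2]-.03,S); k=(r>.177)&(r<.2)&(abs(V)<.062)&(h[...,1]<60); 
if k.sum(): aa=np.arctan2(Q[...,2]-.03,-S)[k]; print('bar angle',np.median(aa),k.sum())
E
python3 door.py
```

```text
tcp s,v,z -0.07466522450136691 -0.0043418444573823725 0.20498809776474722 angle 1.1674972661296674 r 0.19025175454950277 F [-7.49847978 -3.31943694  4.97733086] w 0.25880456034450594
wood leading angle [1.1310135  1.17255267] 1647
bar angle -2.962655542723919 381
```

servo_tool:
  deltas:
    - [[26, 0.014, 0.0052, 0.006, 0], [26, 0.0145, 0.0053, 0.0047, 0], [26, 0.0148, 0.0054, 0.0034, 0], [26, 0.015, 0.0055, 0.002, 0], [26, 0.0151, 0.0056, 0.0007, 0], [26, 0.0151, 0.0056, -0.0007, 0], [26, 0.015, 0.0055, -0.002, 0], [26, 0.007, 0.0026, -0.0015, 0]]

```text
time: 4.35
tool_pos: [0.6377, 0.1563, 0.2154]
tool_rot: [0.0, 0.576, 0.817, -0.0]
contact_force: [-2.8, -1.1, 1.3]
gripper_width: 0.263
grasp_force: 1.3
```

```bash
python3 door.py
```

```text
tcp s,v,z 0.04394742119904794 -0.004080469121907265 0.21543399438536462 angle 1.8035005480074302 r 0.19057056987834708 F [-2.84359531 -1.10327324  1.34423098] w 0.2625262171556202
wood leading angle [1.398207   1.47262063] 749
bar angle -0.15539760759543092 282
```

servo_tool:
  deltas:
    - [[26, 0.005, 0.0018, -0.001, 0], [26, 0.005, 0.0018, -0.001, 0], [26, 0.005, 0.0018, -0.001, 0], [26, 0.002, 0.0007, 0, 0], [26, 0.002, 0.0007, 0, 0], [26, 0, 0, 0, 0], [26, 0, 0, 0, 0], [26, 0, 0, 0, 0]]

```text
time: 5.25
tool_pos: [0.655, 0.1629, 0.211]
tool_rot: [-0.001, 0.576, 0.817, -0.001]
contact_force: [-4.2, -2.0, -2.5]
gripper_width: 0.262
grasp_force: 2.5
```

```bash
python3 door.py
```

```text
tcp s,v,z 0.06250270136016314 -0.0038914659422441406 0.2109931222031677 angle 1.9033064574204035 r 0.19148132536142667 F [-4.15640415 -2.00055542 -2.48462087] w 0.26185545234715657
wood leading angle [1.4377891  1.44986397] 734
bar angle -0.1535744822992579 294
```

servo_tool:
  deltas:
    - [[26, 0.003, 0.001, -0.001, 0], [26, 0.003, 0.001, -0.001, 0], [26, 0.002, 0.0007, 0, 0], [26, 0.002, 0.0007, 0, 0], [26, 0, 0, 0, 0], [26, 0, 0, 0, 0], [26, 0, 0, 0, 0], [26, 0, 0, 0, 0]]

```text
time: 6.15
tool_pos: [0.6559, 0.1632, 0.2104]
tool_rot: [-0.01, 0.576, 0.817, -0.013]
contact_force: [-43.6, -15.4, 20.0]
gripper_width: 0.255
grasp_force: 23.2
```

The door is at its stop: the force rose to 44 N without motion. I'll back off, rise, turn, and go above the lid.

servo_tool:
  deltas:
    - [[26, -0.0145, -0.005, 0, 0], [26, 0, 0, 0.03, 0], [26, 0, 0, 0.04, 0], [40, -0.02, -0.007, 0, -8.4], [60, -0.03, -0.01, 0, -8.4], [60, -0.03, -0.01, 0, -8.4], [60, -0.03, -0.01, 0, -8.4], [60, -0.017, -0.006, 0, -8.4]]

```text
time: 6.95
tool_pos: [0.5238, 0.1184, 0.2812]
tool_rot: [0.001, 0.833, 0.554, 0.002]
contact_force: [-0.9, 0.7, -0.2]
gripper_width: 0.602
grasp_force: 0.0
```

servo_tool:
  deltas:
    - [[60, 0, 0, 0, -8], [60, 0, 0, 0, -8], [60, 0, 0, 0, -8], [60, 0, 0, 0, -8], [60, 0, 0, 0, -8], [60, 0, 0, 0, -7.4], [60, 0, 0, 0, 0], [60, 0, 0, 0, 0]]

```text
time: 7.75
tool_pos: [0.525, 0.1187, 0.2808]
tool_rot: [-0.0, 0.984, 0.177, 0.001]
contact_force: [0.1, -0.2, 0.3]
gripper_width: 0.6
grasp_force: 0.0
```

```bash
cat > lid.py <<'E'
from h import *
import sys
f,st=grab('wrist'); save(f,sys.argv[1],s=1.3)
P=cloud(f,st); h=cv2.cvtColor(f['pixels'],cv2.COLOR_RGB2HSV)
print(st['tool_pos'],'yaw',2*np.degrees(np.arctan2(st['tool_rot'][2],st['tool_rot'][1])),st['contact_force'])
np.savez('w.npz',P=P,h=h)
E
python3 lid.py w2
```

```text
[0.52500762 0.11868278 0.28077048] yaw 20.36209045221363 [ 0.10745831 -0.24312658  0.34582289]
```

View pics/w2.png

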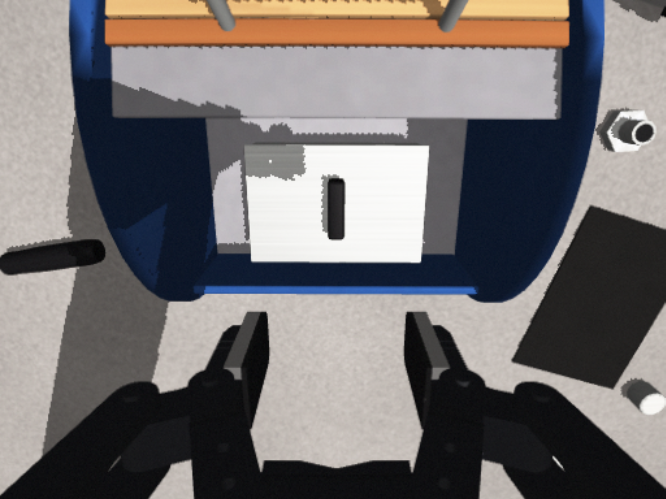

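The wrist view shows the white lid at (338,204), its black grip bar at (336,209), square in the open store, with the tips in front. Measuring it.

```bash
python3 - <<'E'
from h import *
d=np.load('w.npz'); P=d['P'];h=d['h']
o=np.array([.595,.145]); th=np.radians(20.2); ex=np.array([np.cos(th),np.sin(th)]); ey=np.array([-ex[1],ex[0]])
v,u=np.mgrid[0:384,0:512]
roi=(u>185)&(u<335)&(v>105)&(v<207)
bar=roi&(P[...,2]>.066)&(P[...,2]<.09)
print('bar',bar.sum(),np.percentile(P[bar][:,2],[50,90]))
rc=cv2.minAreaRect((P[bar][:,:2]*1e4).astype(np.float32)); print('bar rect',np.array(rc[0])/1e4,np.array(rc[1])/10,'ang',rc[2])
pl=roi&(P[...,2]>.045)&(P[...,2]<.062)&(h[...,1]<40)&(h[...,2]>100)
m=cv2.morphologyEx(pl.astype(np.uint8),cv2.MORPH_OPEN,np.ones((3,3)))>0
print(np.median(P[m][:,2])); rc=cv2.minAreaRect((P[m][:,:2]*1e4).astype(np.float32)); c=np.array(rc[0])/1e4; print('plate',c,np.array(rc[1])/10,'ang',rc[2]); print('rel', (c-o)@ex,(c-o)@ey)
mat=(h[...,2]<45)&(abs(P[...,2]-.003)<.008)&(u>390)&(v>150); rc=cv2.minAreaRect((P[mat][:,:2]*1e4).astype(np.float32)); print('mat part',np.array(rc[0])/1e4,np.array(rc[1])/10,rc[2])
E
```

```text
bar 594 [0.07383164 0.07490853]
bar rect [0.5228188  0.11929681] [49.9604248  13.68816833] ang 19.871192932128906
0.05405839352572539
plate [0.52263984 0.11918376] [104.36779785 154.52421875] ang 20.456363677978516
rel -0.07682380133823302 0.0007574748810175412
mat part [ 0.44473306 -0.19648297] [322.10534668 131.87803955] 5.0265350341796875
```

servo_tool:
  deltas:
    - [[60, -0.0023, 0.0005, -0.05, 0], [60, 0, 0, -0.05, 0], [60, 0, 0, -0.05, 0], [60, 0, 0, -0.04, 0], [60, 0, 0, -0.02, 0], [60, 0, 0, 0, 0], [60, 0, 0, 0, 0], [60, 0, 0, 0, 0]]

```text
time: 8.6
tool_pos: [0.5228, 0.1191, 0.0709]
tool_rot: [0.0, 0.984, 0.176, 0.001]
contact_force: [0.7, -0.5, 0.3]
gripper_width: 0.598
grasp_force: 0.0
```

servo_tool:
  deltas:
    - [[0, 0, 0, 0, 0], [0, 0, 0, 0, 0], [0, 0, 0, 0, 0], [0, 0, 0, 0, 0], [0, 0, 0, 0, 0], [0, 0, 0, 0, 0], [0, 0, 0, 0, 0], [0, 0, 0, 0, 0]]

```text
time: 9.4
tool_pos: [0.5227, 0.1191, 0.0708]
tool_rot: [0.0, 0.984, 0.175, 0.001]
contact_force: [-0.1, 0.1, 4.9]
gripper_width: 0.141
grasp_force: 62.0
```

Lid gripped (12–14 mm wide, 62 N). Lifting and carrying to the mat.

servo_tool:
  deltas:
    - [[0, 0, 0, 0.01, 0], [0, 0, 0, 0.04, 0], [0, 0, 0, 0.05, 0], [0, 0, 0, 0.05, 0], [0, 0, 0, 0.05, 0], [0, -0.0013, -0.0313, 0, 7.38], [0, -0.0013, -0.0313, 0, 7.38], [0, -0.0013, -0.0313, 0, 7.38]]

```text
time: 10.2
tool_pos: [0.5177, 0.0244, 0.2703]
tool_rot: [-0.0, 0.931, 0.364, 0.0]
contact_force: [1.0, -0.2, -1.9]
gripper_width: 0.145
grasp_force: 61.1
```

servo_tool:
  deltas:
    - [[0, -0.0013, -0.0313, 0, 7.38], [0, -0.0013, -0.0313, 0, 7.38], [0, -0.0013, -0.0313, 0, 7.38], [0, -0.0013, -0.0313, 0, 7.38], [0, -0.0013, -0.0313, 0, 7.38], [0, -0.0013, -0.0313, 0, 7.38], [0, -0.0013, -0.0313, 0, 7.38], [0, 0, 0, 0, 0]]

```text
time: 11.0
tool_pos: [0.5082, -0.1967, 0.2693]
tool_rot: [-0.001, 0.683, 0.73, -0.001]
contact_force: [-0.6, 0.2, -0.7]
gripper_width: 0.146
grasp_force: 61.1
```

```bash
python3 lid.py w3; python3 - <<'E'
from h import *
d=np.load('w.npz'); P=d['P'];h=d['h']
mat=(h[...,2]<45)&(abs(P[...,2]-.003)<.006)&(P[...,0]>.38)&(P[...,0]<.64)&(P[...,1]>-.28)&(P[...,1]<-.11)
m=cv2.morphologyEx(mat.astype(np.uint8),cv2.MORPH_OPEN,np.ones((3,3)))>0
rc=cv2.minAreaRect((P[m][:,:2]*1e4).astype(np.float32)); print('mat',np.array(rc[0])/1e4,np.array(rc[1])/10,rc[2],m.sum())
f,st=grab('top'); save(f,'t2',crop=(100,100,400,300),s=2.5)
E
```

```text
[ 0.50823882 -0.19666486  0.26932117] yaw 93.85148370643716 [-0.5701406   0.19695653 -0.73386018]
mat [ 0.50793335 -0.16028064] [188.34296875  66.71271973] 3.8431222438812256 8660
```

View pics/w3.png

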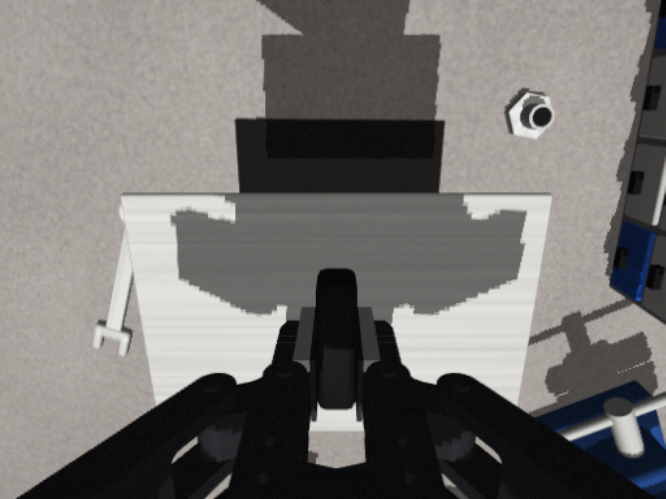

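The lid hangs level and right way up over the mat (mat edge at (340,120–192)); mat yaw 3.85°, centre (0.510,-0.193). Lowering.

servo_tool:
  deltas:
    - [[0, 0.002, 0.0035, -0.05, 0], [0, 0, 0, -0.05, 0], [0, 0, 0, -0.05, 0], [0, 0, 0, -0.05, 0], [0, 0, 0, -0.03, 0], [0, 0, 0, -0.008, 0], [0, 0, 0, -0.001, 0], [0, 0, 0, 0, 0]]

```text
time: 11.9
tool_pos: [0.5119, -0.19, 0.0323]
tool_rot: [0.001, 0.682, 0.732, 0.0]
contact_force: [0.2, 0.1, -1.1]
gripper_width: 0.147
grasp_force: 61.1
```

servo_tool:
  deltas:
    - [[0, -0.001, -0.0015, -0.001, 0], [0, 0, 0, -0.001, 0], [0, 0, 0, -0.001, 0], [0, 0, 0, 0, 0], [0, 0, 0, 0, 0], [0, 0, 0, 0, 0], [0, 0, 0, 0, 0], [0, 0, 0, 0, 0]]

```text
time: 12.7
tool_pos: [0.5105, -0.1922, 0.0288]
tool_rot: [0.0, 0.682, 0.731, 0.0]
contact_force: [-0.7, 0.2, 5.6]
gripper_width: 0.146
grasp_force: 62.0
```

servo_tool:
  deltas:
    - [[45, 0, 0, 0, 0], [45, 0, 0, 0, 0], [45, 0, 0, 0, 0], [45, 0, 0, 0.03, 0], [50, 0, 0, 0.05, 0], [50, 0, 0, 0.05, 0], [55, -0.03, -0.04, 0.05, 8.2], [55, -0.03, -0.04, 0.03, 8.2]]

```text
time: 13.5
tool_pos: [0.4645, -0.2543, 0.2224]
tool_rot: [0.002, 0.568, 0.823, -0.0]
contact_force: [-0.3, -1.1, 1.4]
gripper_width: 0.549
grasp_force: 0.0
```

```bash
cat > tap.py <<'E'
from h import *
import sys
f,st=grab('top'); save(f,sys.argv[1],crop=(130,100,400,260),s=2.9)
C=cloud(f); h=cv2.cvtColor(f['pixels'],cv2.COLOR_RGB2HSV)
print('tcp',st['tool_pos'],'yaw',2*np.degrees(np.arctan2(st['tool_rot'][2],st['tool_rot'][1])))
b=((C[...,2]>.007)&(C[...,2]<.06)).astype(np.uint8); b[:120]=0;b[270:]=0;b[:,:150]=0;b[:,395:]=0
b=cv2.morphologyEx(b,cv2.MORPH_OPEN,np.ones((3,3)))
n,lab,s,cen=cv2.connectedComponentsWithStats(b)
for i in range(1,n):
    if not 35<s[i,4]<1500: continue
    c=C[lab==i]; top=np.percentile(c[:,2],80); t=c[c[:,2]>top-.006]; hh=np.median(h[lab==i],0)
    print(cen[i].round(),s[i,4],'z %.3f'%top,np.median(t[:,:2],0).round(4),hh)
lm=(h[...,1]<45)&(h[...,2]>150)&(abs(C[...,2]-.012)<.008)&(C[...,0]<.62)&(C[...,0]>.4)&(C[...,1]>-.262)&(C[...,1]<-.12)
if lm.sum()>100: r=cv2.minAreaRect((C[lm][:,:2]*1e4).astype(np.float32)); print('lid',np.array(r[0])/1e4,np.array(r[1])/10,r[2])
E
python3 tap.py t3
```

```text
tcp [ 0.46454438 -0.25430097  0.22239883] yaw 110.75792477350043
[167. 121.] 36 z 0.047 [0.7484 0.2973] [  2.  221.5  61.5]
[328. 136.] 63 z 0.026 [ 0.6877 -0.2684] [ 18. 200. 228.]
[352. 138.] 64 z 0.026 [ 0.6778 -0.3512] [ 18. 197. 227.]
[285. 140.] 81 z 0.032 [ 0.6764 -0.1135] [ 24.  10. 186.]
[376. 147.] 60 z 0.027 [ 0.6441 -0.4318] [171.   66.5 227. ]
[359. 155.] 64 z 0.027 [ 0.6161 -0.3712] [171.  65. 227.]
[340. 156.] 67 z 0.043 [ 0.615 -0.304] [ 23.  14. 135.]
[220. 183.] 1244 z 0.017 [0.528  0.1174] [ 26.  10. 213.]
[307. 185.] 1099 z 0.015 [ 0.5178 -0.1891] [ 26.   9. 218.]
[373. 173.] 61 z 0.017 [ 0.5536 -0.424 ] [ 26.  10. 220.]
[339. 210.] 50 z 0.026 [ 0.4259 -0.2948] [ 30.    4.  201.5]
[156. 227.] 103 z 0.026 [0.3793 0.3424] [110.  18.  38.]
lid [ 0.51156621 -0.19000853] [141.62790527 216.48430176] 89.28823852539062
```

View pics/t3.png

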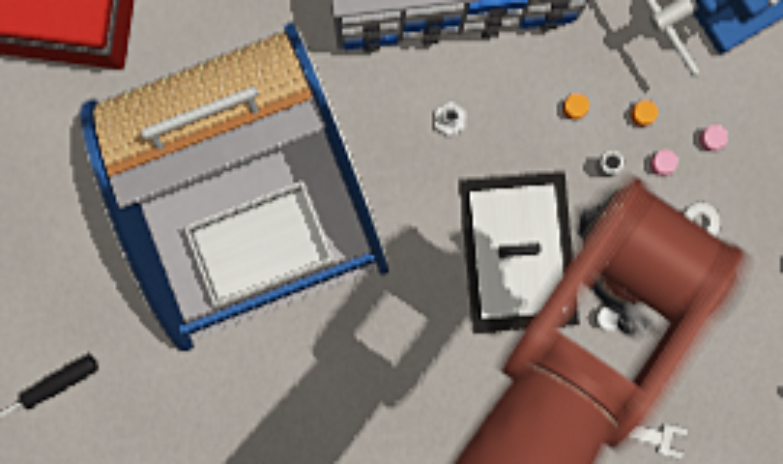

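Lid lies centred on the mat (515,250 in the crop), the tin is open and empty, and the arm hides the tappets. Checking them with the wrist camera.

```bash
cat > wt.py <<'E'
from h import *
import sys
f,st=grab('wrist'); save(f,sys.argv[1],s=1.3)
print('tcp',st['tool_pos'],'yaw',2*np.degrees(np.arctan2(st['tool_rot'][2],st['tool_rot'][1])),st['gripper_width'],st['grasp_force'])
C=cloud(f,st); h=cv2.cvtColor(f['pixels'],cv2.COLOR_RGB2HSV)
b=((C[...,2]>.016)&(C[...,2]<.032)&(h[...,2]>100)).astype(np.uint8); b=cv2.morphologyEx(b,cv2.MORPH_OPEN,np.ones((5,5)))
n,lab,s,cen=cv2.connectedComponentsWithStats(b)
for i in range(1,n):
    if s[i,4]<200: continue
    c=C[lab==i]; (x,y),r=cv2.minEnclosingCircle((c[:,:2]*1e3).astype(np.float32))
    print(cen[i].round(),s[i,4],'z %.3f'%np.median(c[:,2]),'centre %.4f %.4f r %.1f'%(x/1e3,y/1e3,r),np.median(h[lab==i],0))
E
python3 wt.py w4
```

```text
tcp [ 0.46259305 -0.26016871  0.22642595] yaw 110.80882784150127 0.5488533799020976 0.0
[214. 179.] 540 z 0.024 centre 0.4267 -0.2964 r 14.8 [ 38.   4. 228.]
[304. 211.] 450 z 0.024 centre 0.5312 -0.2964 r 14.5 [ 21.   12.  219.5]
[437. 232.] 422 z 0.024 centre 0.6849 -0.2668 r 14.7 [ 12. 213. 221.]
[395. 286.] 296 z 0.024 centre 0.6750 -0.3494 r 14.7 [ 12.  213.  220.5]
```

servo_tool:
  deltas:
    - [[58, -0.0175, -0.0185, -0.03, -0.3], [58, -0.0175, -0.0185, -0.03, -0.3], [58, 0, 0, -0.05, 0], [58, 0, 0, -0.05, 0], [58, 0, 0, -0.035, 0], [58, 0, 0, -0.015, 0], [58, 0, 0, 0, 0], [0, 0, 0, 0, 0]]

```text
time: 14.4
tool_pos: [0.4313, -0.2929, 0.0129]
tool_rot: [0.002, 0.576, 0.817, -0.001]
contact_force: [-6.5, 1.0, 23.4]
gripper_width: 0.425
grasp_force: 11.1
```

servo_tool:
  deltas:
    - [[0, 0, 0, 0, 0], [0, 0, 0, 0, 0], [0, 0, 0, 0, 0], [0, 0, 0, 0, 0], [0, 0, 0, 0, 0], [0, 0, 0, 0.02, 0], [0, 0, 0, 0.05, 0], [0, 0, 0, 0.05, 0]]

```text
time: 15.2
tool_pos: [0.4278, -0.2894, 0.1284]
tool_rot: [-0.002, 0.576, 0.817, 0.0]
contact_force: [0.6, -1.6, -1.6]
gripper_width: 0.328
grasp_force: 59.2
```

Tappet 1 held (28–30 mm opening, 59 N). Carrying it to the tin.

servo_tool:
  deltas:
    - [[0, 0.0072, 0.041, 0.05, 0], [0, 0.0072, 0.041, 0.05, 0], [0, 0.0072, 0.041, 0, 0], [0, 0.0072, 0.041, 0, 0], [0, 0.0072, 0.041, 0, 0], [0, 0.0072, 0.041, 0, 0], [0, 0.0072, 0.041, 0, 0], [0, 0.0072, 0.041, 0, 0]]

```text
time: 16.0
tool_pos: [0.4826, 0.0203, 0.2052]
tool_rot: [-0.0, 0.576, 0.817, -0.0]
contact_force: [0.4, -0.2, -0.9]
gripper_width: 0.332
grasp_force: 59.3
```

servo_tool:
  deltas:
    - [[0, 0.0072, 0.041, 0, 0], [0, 0.0072, 0.041, 0, 0], [0, 0.0072, 0.041, 0, 0], [0, 0, 0, 0, 0], [0, 0, 0, -0.04, 0], [0, 0, 0, -0.04, 0], [0, 0, 0, 0, 0], [0, 0, 0, 0, 0]]

```text
time: 16.8
tool_pos: [0.5039, 0.1408, 0.1251]
tool_rot: [-0.001, 0.576, 0.817, -0.001]
contact_force: [-0.2, 0.0, -0.0]
gripper_width: 0.329
grasp_force: 59.5
```

servo_tool:
  deltas:
    - [[0, 0.0033, 0.0206, 0, 0], [0, 0, 0, -0.04, 0], [0, 0, 0, -0.035, 0], [0, 0, 0, -0.014, 0], [0, 0, 0, -0.006, 0], [0, 0, 0, 0, 0], [0, 0, 0, 0, 0], [0, 0, 0, 0, 0]]

```text
time: 17.6
tool_pos: [0.5095, 0.1619, 0.0327]
tool_rot: [0.001, 0.576, 0.817, 0.001]
contact_force: [0.2, 0.3, -0.4]
gripper_width: 0.333
grasp_force: 59.5
```

servo_tool:
  deltas:
    - [[0, -0.001, 0, -0.003, 0], [0, -0.001, 0, -0.003, 0], [0, 0, 0, 0, 0], [50, 0, 0, 0, 0], [50, 0, 0, 0, 0], [50, 0, 0, 0, 0], [50, 0, 0, 0.03, 0], [50, 0, 0, 0.05, 0]]

```text
time: 18.4
tool_pos: [0.5018, 0.1609, 0.1008]
tool_rot: [-0.004, 0.576, 0.817, -0.004]
contact_force: [-0.3, -1.3, -0.1]
gripper_width: 0.501
grasp_force: 0.0
```

servo_tool:
  deltas:
    - [[50, 0, 0, 0.05, 0], [50, 0, 0, 0.05, 0], [58, 0.0018, -0.038, 0.02, 0], [58, 0.0018, -0.038, 0, 0], [58, 0.0018, -0.038, 0, 0], [58, 0.0018, -0.038, 0, 0], [58, 0.0018, -0.038, 0, 0], [58, 0.0018, -0.038, 0, 0]]

```text
time: 19.2
tool_pos: [0.5155, -0.0676, 0.2237]
tool_rot: [-0.001, 0.576, 0.817, -0.001]
contact_force: [0.3, 0.1, 0.5]
gripper_width: 0.581
grasp_force: 0.0
```

servo_tool:
  deltas:
    - [[58, 0.0018, -0.038, 0, 0], [58, 0.0018, -0.038, 0, 0], [58, 0.0018, -0.038, 0, 0], [58, 0.0018, -0.038, 0, 0], [58, 0.0018, -0.038, 0, 0], [58, 0, 0, 0, 0], [58, 0, 0, 0, 0], [58, 0, 0, 0, 0]]

```text
time: 20.0
tool_pos: [0.5252, -0.2552, 0.2239]
tool_rot: [-0.001, 0.576, 0.818, 0.0]
contact_force: [-0.4, 0.6, 0.1]
gripper_width: 0.583
grasp_force: 0.0
```

```bash
python3 wt.py w5; python3 tap.py t4
```

```text
tcp [ 0.52524269 -0.25519758  0.22393658] yaw 109.67969179491152 0.5829096283639228 0.0
[251. 199.] 494 z 0.024 centre 0.5313 -0.2964 r 14.5 [ 30.   6. 228.]
[390. 220.] 473 z 0.024 centre 0.6850 -0.2658 r 14.8 [ 12. 212. 224.]
[140. 246.] 448 z 0.024 centre 0.4312 -0.3930 r 15.0 [ 20.  12. 220.]
[296. 277.] 414 z 0.024 centre 0.6140 -0.3705 r 14.8 [171. 105. 225.]
[299. 323.] 350 z 0.024 centre 0.6428 -0.4323 r 15.1 [171. 110. 223.]
[381. 374.] 378 z 0.029 centre 0.7741 -0.4615 r 27.2 [109. 187. 117.]
tcp [ 0.52542033 -0.25502675  0.22415441] yaw 109.7086533012638
[328. 136.] 63 z 0.026 [ 0.6864 -0.267 ] [ 18. 200. 230.]
[285. 141.] 75 z 0.033 [ 0.6764 -0.1136] [ 23.  10. 189.]
[376. 147.] 63 z 0.026 [ 0.6472 -0.4329] [171.  66. 229.]
[218. 183.] 1183 z 0.028 [0.5173 0.1523] [ 26.   9. 215.]
[305. 183.] 782 z 0.016 [ 0.5295 -0.1784] [ 26.   10.  218.5]
[368. 208.] 47 z 0.026 [ 0.4309 -0.3956] [ 30.   3. 232.]
[156. 227.] 103 z 0.026 [0.3796 0.3405] [110.  17.  38.]
lid [ 0.51283789 -0.19330449] [215.3222168  140.78771973] 1.5107344388961792
```

View pics/t4.png

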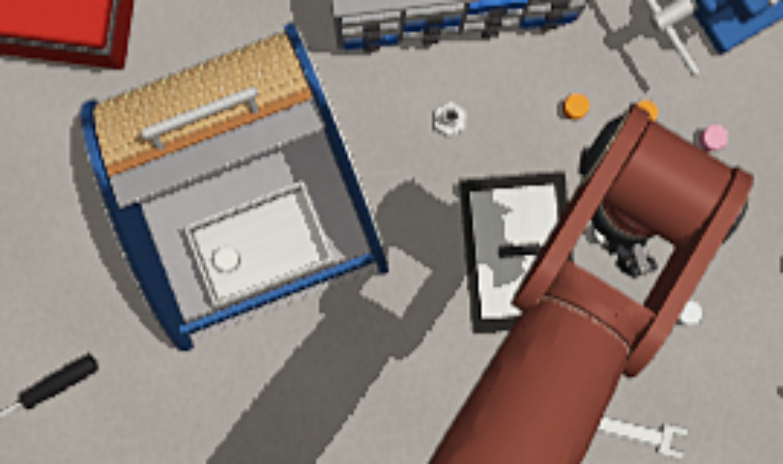

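Tappet 1 stands in the tin at (226,259) in the crop; the other two have not moved. Next is tappet 2.

servo_tool:
  deltas:
    - [[58, 0.0034, -0.021, -0.03, 0.2], [58, 0.0034, -0.021, -0.03, 0.3], [58, 0, 0, -0.045, 0], [58, 0, 0, -0.045, 0], [58, 0, 0, -0.035, 0], [58, 0, 0, -0.014, 0], [58, 0, 0, -0.003, 0], [58, 0, 0, 0, 0]]

```text
time: 20.9
tool_pos: [0.5335, -0.2984, 0.024]
tool_rot: [0.001, 0.572, 0.82, -0.0]
contact_force: [-0.2, 0.5, -0.3]
gripper_width: 0.579
grasp_force: 0.0
```

servo_tool:
  deltas:
    - [[58, -0.001, 0.001, -0.005, 0], [0, 0, 0, 0, 0], [0, 0, 0, 0, 0], [0, 0, 0, 0, 0], [0, 0, 0, 0, 0], [0, 0, 0, 0, 0], [0, 0, 0, 0, 0], [0, 0, 0, 0.02, 0]]

```text
time: 21.7
tool_pos: [0.5297, -0.2961, 0.0354]
tool_rot: [-0.003, 0.573, 0.82, 0.0]
contact_force: [-0.3, 0.3, -1.4]
gripper_width: 0.322
grasp_force: 59.3
```

servo_tool:
  deltas:
    - [[0, 0, 0, 0.04, 0], [0, 0, 0, 0.05, 0], [0, 0, 0, 0.05, 0], [0, -0.0009, 0.036, 0.05, 0], [0, -0.0009, 0.036, 0, 0], [0, -0.0009, 0.036, 0, 0], [0, -0.0009, 0.036, 0, 0], [0, -0.0009, 0.036, 0, 0]]

```text
time: 22.5
tool_pos: [0.5267, -0.1227, 0.218]
tool_rot: [-0.0, 0.573, 0.82, 0.0]
contact_force: [0.3, 0.2, -1.0]
gripper_width: 0.329
grasp_force: 59.3
```

servo_tool:
  deltas:
    - [[0, -0.0005, 0.0345, 0, 0], [0, -0.0005, 0.0345, 0, 0], [0, -0.0005, 0.0345, 0, 0], [0, -0.0005, 0.0345, 0, 0], [0, -0.0005, 0.0345, 0, 0], [0, -0.0005, 0.0345, 0, 0], [0, -0.0005, 0.0345, 0, 0], [0, 0, 0, 0, 0]]

```text
time: 23.3
tool_pos: [0.523, 0.1205, 0.2179]
tool_rot: [-0.001, 0.571, 0.821, 0.0]
contact_force: [-0.4, -1.3, -1.1]
gripper_width: 0.331
grasp_force: 59.3
```

servo_tool:
  deltas:
    - [[0, 0, -0.001, -0.045, 0], [0, 0, 0, -0.045, 0], [0, 0, 0, -0.045, 0], [0, 0, 0, -0.035, 0], [0, 0, 0, -0.012, 0], [0, 0, 0, -0.004, 0], [0, 0, 0, 0, 0], [50, 0, 0, 0, 0]]

```text
time: 24.1
tool_pos: [0.5257, 0.1165, 0.0347]
tool_rot: [0.002, 0.573, 0.82, 0.001]
contact_force: [0.5, 0.2, -0.3]
gripper_width: 0.484
grasp_force: 0.0
```

servo_tool:
  deltas:
    - [[50, 0, 0, 0, 0], [50, 0, 0, 0, 0], [50, 0, 0, 0, 0], [50, 0, 0, 0.03, 0], [50, 0, 0, 0.05, 0], [50, 0, 0, 0.05, 0], [50, 0, 0, 0.05, 0], [50, -0.007, -0.036, 0.02, 0]]

```text
time: 24.9
tool_pos: [0.5193, 0.0824, 0.2394]
tool_rot: [0.004, 0.571, 0.821, 0.004]
contact_force: [0.4, -1.0, 1.2]
gripper_width: 0.501
grasp_force: 0.0
```

servo_tool:
  deltas:
    - [[58, -0.007, -0.036, 0, 0], [58, -0.007, -0.036, 0, 0], [58, -0.007, -0.036, 0, 0], [58, -0.007, -0.036, 0, 0], [58, -0.007, -0.036, 0, 0], [58, -0.007, -0.036, 0, 0], [58, -0.007, -0.036, 0, 0], [58, -0.007, -0.036, 0, 0]]

```text
time: 25.7
tool_pos: [0.4602, -0.209, 0.2325]
tool_rot: [0.0, 0.573, 0.82, 0.0]
contact_force: [-0.2, -1.3, -0.0]
gripper_width: 0.581
grasp_force: 0.0
```

```bash
python3 tap.py t5; python3 wt.py w6
```

```text
tcp [ 0.46016045 -0.20895393  0.23254929] yaw 110.14023906021993
[167. 121.] 40 z 0.043 [0.7484 0.2981] [  2. 220.  61.]
[328. 136.] 63 z 0.026 [ 0.6881 -0.2674] [ 18. 200. 226.]
[352. 138.] 64 z 0.027 [ 0.6769 -0.3499] [ 18. 197. 225.]
[285. 140.] 77 z 0.032 [ 0.6766 -0.1135] [ 23.  10. 184.]
[376. 147.] 66 z 0.026 [ 0.644  -0.4342] [171.  67. 225.]
[359. 155.] 64 z 0.026 [ 0.6163 -0.3715] [171.  65. 226.]
[340. 156.] 65 z 0.044 [ 0.6135 -0.3032] [ 26.  13. 134.]
[218. 184.] 1256 z 0.033 [0.5203 0.1302] [ 26.  10. 211.]
[304. 181.] 695 z 0.015 [ 0.5334 -0.1735] [ 26.   9. 216.]
[373. 175.] 85 z 0.017 [ 0.5504 -0.4213] [ 26.   9. 218.]
[247. 176.] 36 z 0.012 [0.5487 0.0223] [  0.   8. 102.]
[368. 208.] 43 z 0.026 [ 0.4307 -0.3963] [ 30.   3. 227.]
[156. 227.] 106 z 0.026 [0.3795 0.341 ] [120.  18.  37.]
lid [ 0.51006592 -0.190373  ] [215.94306641 138.1296875 ] 0.4677017629146576
tcp [ 0.45925718 -0.21335433  0.23263852] yaw 109.91384326348724 0.5779877500808297 0.0
[421. 263.] 393 z 0.024 centre 0.6851 -0.2659 r 14.9 [ 12. 213. 221.]
```

servo_tool:
  deltas:
    - [[58, -0.0053, -0.0362, 0, 0], [58, -0.0053, -0.0362, 0, 0], [58, -0.0053, -0.0362, 0, 0], [58, -0.0053, -0.0362, 0, 0], [58, -0.0053, -0.0362, 0, 0], [58, 0, 0, -0.04, 0], [58, 0, 0, -0.04, 0], [58, 0, 0, 0, 0]]

```text
time: 26.6
tool_pos: [0.4315, -0.3849, 0.1454]
tool_rot: [-0.006, 0.573, 0.82, 0.002]
contact_force: [-0.8, 0.0, -1.7]
gripper_width: 0.576
grasp_force: 0.0
```

```bash
python3 wt.py w7
```

```text
tcp [ 0.43145069 -0.38491982  0.14540391] yaw 110.13763940019743 0.575821799473909 0.0
[255. 197.] 895 z 0.024 centre 0.4313 -0.3928 r 14.5 [ 30.   5. 229.]
[461. 243.] 742 z 0.024 centre 0.6140 -0.3710 r 15.0 [171. 110. 224.]
[454. 308.] 567 z 0.024 centre 0.6431 -0.4326 r 15.1 [171. 111. 222.]
```

servo_tool:
  deltas:
    - [[58, 0.0005, -0.008, -0.045, 0], [58, 0, 0, -0.045, 0], [58, 0, 0, -0.024, 0], [58, 0, 0, -0.009, 0], [58, 0, 0, -0.003, 0], [58, 0, 0, 0, 0], [0, 0, 0, 0, 0], [0, 0, 0, 0, 0]]

```text
time: 27.45
tool_pos: [0.4361, -0.3981, 0.0292]
tool_rot: [0.002, 0.573, 0.82, -0.001]
contact_force: [-0.8, 0.8, 5.4]
gripper_width: 0.316
grasp_force: 58.7
```

servo_tool:
  deltas:
    - [[0, 0, 0, 0, 0], [0, 0, 0, 0, 0], [0, 0, 0, 0, 0], [0, 0, 0, 0, 0], [0, 0, 0, 0.02, 0], [0, 0, 0, 0.05, 0], [0, 0, 0, 0.05, 0], [0, 0, 0, 0.05, 0]]

```text
time: 28.25
tool_pos: [0.4345, -0.3964, 0.1987]
tool_rot: [0.0, 0.573, 0.82, -0.0]
contact_force: [0.7, -1.0, -1.3]
gripper_width: 0.315
grasp_force: 59.2
```

servo_tool:
  deltas:
    - [[0, 0.008, 0.0364, 0.02, 0], [0, 0.008, 0.0364, 0.02, 0], [0, 0.008, 0.0364, 0, 0], [0, 0.008, 0.0364, 0, 0], [0, 0.008, 0.0364, 0, 0], [0, 0.008, 0.0364, 0, 0], [0, 0.008, 0.0364, 0, 0], [0, 0.008, 0.0364, 0, 0]]

```text
time: 29.05
tool_pos: [0.4988, -0.1039, 0.2372]
tool_rot: [0.001, 0.573, 0.82, 0.0]
contact_force: [0.7, 0.3, -1.1]
gripper_width: 0.312
grasp_force: 59.2
```

servo_tool:
  deltas:
    - [[0, 0.008, 0.0364, 0, 0], [0, 0.008, 0.0364, 0, 0], [0, 0.008, 0.0364, 0, 0], [0, 0.008, 0.0364, 0, 0], [0, 0.008, 0.0364, 0, 0], [0, 0, 0, 0, 0], [0, 0, 0, 0, 0], [0, 0, 0, 0, 0]]

```text
time: 29.85
tool_pos: [0.5386, 0.0759, 0.2366]
tool_rot: [0.0, 0.573, 0.82, -0.0]
contact_force: [-0.1, -0.6, -1.3]
gripper_width: 0.315
grasp_force: 59.3
```

```bash
python3 wt.py w8
```

```text
tcp [0.53860292 0.07591835 0.23655632] yaw 110.1006057470025 0.3145244334826387 59.2617005109787
```

View pics/w8.png

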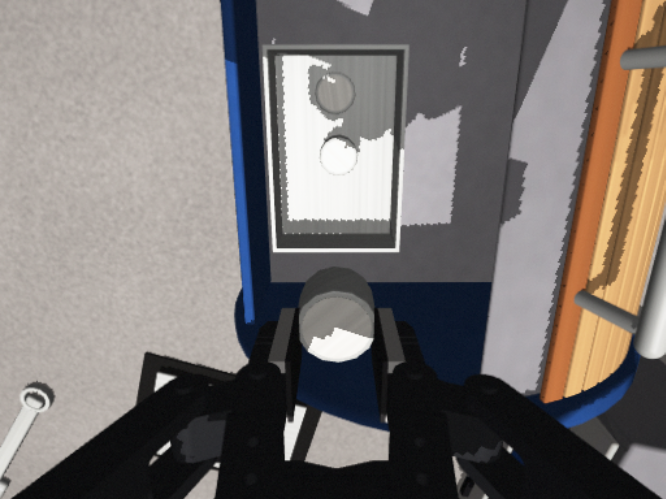

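The tin holds two standing tappets at (335,92) and (338,156), and the third is held upright between the pads at (337,325). Lowering it.

servo_tool:
  deltas:
    - [[0, 0, 0, -0.045, 0], [0, 0, 0, -0.045, 0], [0, 0, 0, -0.045, 0], [0, 0, 0, -0.035, 0], [0, 0, 0, -0.02, 0], [0, 0, 0, -0.003, 0], [0, 0, 0, 0, 0], [0, 0, 0, 0, 0]]

```text
time: 30.7
tool_pos: [0.5398, 0.0761, 0.0448]
tool_rot: [0.001, 0.573, 0.82, 0.001]
contact_force: [0.3, -0.7, -0.2]
gripper_width: 0.316
grasp_force: 59.5
```

servo_tool:
  deltas:
    - [[0, 0, 0, -0.003, 0], [0, 0, 0, -0.002, 0], [0, 0, 0, 0, 0], [0, 0, 0, 0, 0], [0, 0, 0, 0, 0], [0, 0, 0, 0, 0], [0, 0, 0, 0, 0], [0, 0, 0, 0, 0]]

```text
time: 31.5
tool_pos: [0.5397, 0.0766, 0.0401]
tool_rot: [0.001, 0.572, 0.82, 0.0]
contact_force: [-2.3, -0.4, 6.6]
gripper_width: 0.317
grasp_force: 60.3
```

servo_tool:
  deltas:
    - [[50, 0, 0, 0, 0], [50, 0, 0, 0, 0], [50, 0, 0, 0, 0], [50, 0, 0, 0.03, 0], [50, 0, 0, 0.05, 0], [50, 0, 0, 0.05, 0], [50, 0, 0, 0.05, 0], [50, 0, 0, 0.03, 0]]

```text
time: 32.3
tool_pos: [0.5399, 0.0767, 0.2532]
tool_rot: [0.003, 0.573, 0.82, 0.002]
contact_force: [0.4, 0.6, 0.1]
gripper_width: 0.504
grasp_force: 0.0
```

servo_tool:
  deltas:
    - [[60, -0.0036, -0.0336, 0, -2], [60, -0.0036, -0.0336, 0, -2], [60, -0.0036, -0.0336, 0, -2], [60, -0.0036, -0.0336, 0, -2], [60, -0.0036, -0.0336, 0, -2], [60, -0.0036, -0.0336, 0, -2], [60, -0.0036, -0.0336, 0, -2], [60, -0.0036, -0.0336, 0, -2]]

```text
time: 33.1
tool_pos: [0.5094, -0.1934, 0.248]
tool_rot: [-0.0, 0.682, 0.732, 0.0]
contact_force: [0.6, 0.1, -0.3]
gripper_width: 0.6
grasp_force: 0.0
```

```bash
python3 tap.py t6; python3 lid.py w9;  python3 - <<'E'
from h import *
d=np.load('w.npz'); P=d['P'];h=d['h']
bar=(P[...,2]>.026)&(P[...,2]<.042)&(abs(P[...,0]-.51)<.06)&(abs(P[...,1]+.192)<.06)
m=cv2.morphologyEx(bar.astype(np.uint8),cv2.MORPH_OPEN,np.ones((3,3)))>0
rc=cv2.minAreaRect((P[m][:,:2]*1e4).astype(np.float32)); print('bar',np.array(rc[0])/1e4,np.array(rc[1])/10,rc[2],m.sum(),np.median(P[m][:,2]))
E
```

```text
tcp [ 0.50942795 -0.1934429   0.24795757] yaw 94.05456928947805
[166. 121.] 42 z 0.043 [0.7484 0.2957] [  2. 221.  61.]
[328. 136.] 59 z 0.027 [ 0.6888 -0.2684] [ 18. 199. 227.]
[352. 138.] 65 z 0.026 [ 0.6779 -0.3496] [ 18. 199. 226.]
[284. 140.] 84 z 0.031 [ 0.6763 -0.1134] [ 24.   10.  184.5]
[376. 147.] 64 z 0.025 [ 0.6472 -0.4318] [171.  67. 226.]
[359. 155.] 61 z 0.026 [ 0.6168 -0.3715] [171.  65. 226.]
[237. 155.] 39 z 0.012 [0.628  0.0564] [ 0.  8. 98.]
[218. 184.] 1216 z 0.036 [0.5274 0.1204] [ 26.  10. 209.]
[298. 174.] 218 z 0.015 [ 0.5588 -0.1563] [ 26.   9. 216.]
[371. 176.] 116 z 0.017 [ 0.5463 -0.414 ] [ 26.   9. 220.]
[312. 197.] 279 z 0.016 [ 0.4754 -0.2028] [ 26.   9. 219.]
[156. 227.] 106 z 0.026 [0.3796 0.3408] [125.  18.  36.]
lid [ 0.51702236 -0.16271796] [209.65415039 103.62773438] 22.235755920410156
[ 0.5088524  -0.1976838   0.24793561] yaw 93.79116814396242 [-1.10854443 -3.36047255 -0.08094794]
bar [ 0.51087793 -0.19004868] [13.04784393 48.77298584] 3.6459736824035645 545 0.03165744545309529
```

View pics/t6.png

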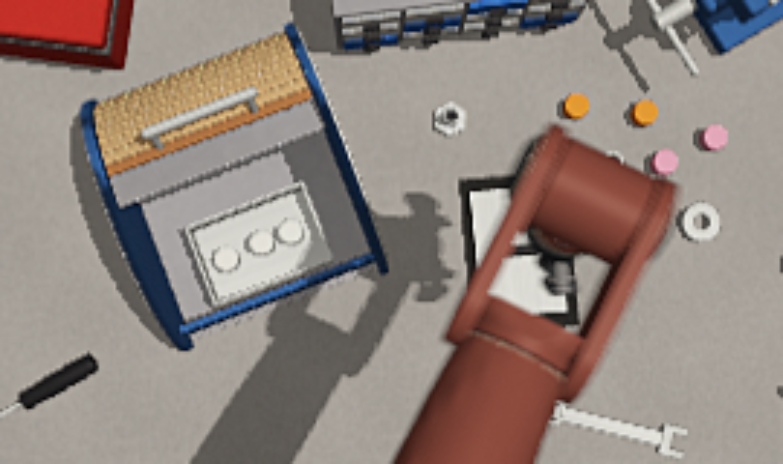

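All three tappets stand in the tin ((226,259), (261,243), (290,231)) and none are left on the bench. Back to the lid: its bar is at (0.511,-0.190).

servo_tool:
  deltas:
    - [[60, 0.001, 0.0035, -0.03, -0.1], [60, 0.001, 0.003, -0.045, 0], [60, 0, 0, -0.045, 0], [60, 0, 0, -0.045, 0], [60, 0, 0, -0.033, 0], [60, 0, 0, -0.016, 0], [60, 0, 0, 0, 0], [60, 0, 0, 0, 0]]

```text
time: 34.0
tool_pos: [0.513, -0.1859, 0.0356]
tool_rot: [0.001, 0.682, 0.732, 0.0]
contact_force: [-0.3, -1.0, 1.4]
gripper_width: 0.601
grasp_force: 0.0
```

servo_tool:
  deltas:
    - [[60, -0.0015, -0.004, -0.006, 0], [60, 0, 0, 0, 0], [60, 0, 0, 0, 0], [0, 0, 0, 0, 0], [0, 0, 0, 0, 0], [0, 0, 0, 0, 0], [0, 0, 0, 0, 0], [0, 0, 0, 0, 0]]

```text
time: 34.8
tool_pos: [0.5107, -0.1899, 0.0287]
tool_rot: [0.0, 0.682, 0.732, 0.0]
contact_force: [-0.7, -0.3, 3.2]
gripper_width: 0.149
grasp_force: 61.2
```

servo_tool:
  deltas:
    - [[0, 0, 0, 0.02, 0], [0, 0, 0, 0.05, 0], [0, 0, 0, 0.05, 0], [0, 0, 0, 0.05, 0], [0, 0, 0, 0.05, 0], [0, 0, 0, 0.01, 0], [0, 0.0012, 0.0309, 0, -7.38], [0, 0.0012, 0.0309, 0, -7.38]]

```text
time: 35.6
tool_pos: [0.5124, -0.1276, 0.2576]
tool_rot: [-0.0, 0.772, 0.635, -0.0]
contact_force: [0.3, -0.0, -1.7]
gripper_width: 0.149
grasp_force: 60.6
```

servo_tool:
  deltas:
    - [[0, 0.0012, 0.0309, 0, -7.38], [0, 0.0012, 0.0309, 0, -7.38], [0, 0.0012, 0.0309, 0, -7.38], [0, 0.0012, 0.0309, 0, -7.38], [0, 0.0012, 0.0309, 0, -7.38], [0, 0.0012, 0.0309, 0, -7.38], [0, 0.0012, 0.0309, 0, -7.38], [0, 0.0012, 0.0309, 0, -7.38]]

```text
time: 36.4
tool_pos: [0.5215, 0.1206, 0.2564]
tool_rot: [-0.0, 0.985, 0.173, -0.001]
contact_force: [-0.2, 0.1, -1.1]
gripper_width: 0.146
grasp_force: 60.6
```

servo_tool:
  deltas:
    - [[0, 0, 0, 0, 0], [0, 0, 0, 0, 0], [0, 0, 0, 0, 0], [0, 0, 0, 0, 0], [0, 0, 0, 0, 0], [0, 0, 0, 0, 0], [0, 0, 0, 0, 0], [0, 0, 0, 0, 0]]

```text
time: 37.2
tool_pos: [0.5224, 0.1191, 0.2583]
tool_rot: [0.0, 0.984, 0.176, 0.0]
contact_force: [0.5, 1.7, 0.6]
gripper_width: 0.152
grasp_force: 60.6
```

```bash
python3 lid.py w10;  python3 - <<'E'
from h import *
d=np.load('w.npz'); P=d['P'];h=d['h']; st=manip.state(); tz=st['tool_pos'][2]
z=P[...,2]; near=(abs(P[...,0]-.5227)<.12)&(abs(P[...,1]-.1192)<.12)
pl=near&(abs(z-(tz-.017))<.006)&(h[...,1]<45)
m=cv2.morphologyEx(pl.astype(np.uint8),cv2.MORPH_OPEN,np.ones((3,3)))>0
p=P[m]; rc=cv2.minAreaRect((p[:,:2]*1e4).astype(np.float32)); print('plate',np.array(rc[0])/1e4,np.array(rc[1])/10,rc[2],m.sum(),np.median(p[:,2]),'tilt',np.linalg.lstsq(np.c_[p[:,:2],np.ones(len(p))],p[:,2],rcond=None)[0].round(3))
E
```

```text
[0.52240735 0.11913262 0.25827323] yaw 20.224795965757657 [0.49711757 1.68854339 0.62581153]
plate [0.5200584  0.11940162] [104.81075439 154.54267578] 20.19278335571289 38100 0.2416846935442577 tilt [-0.002  0.001  0.243]
```

View pics/w10.png

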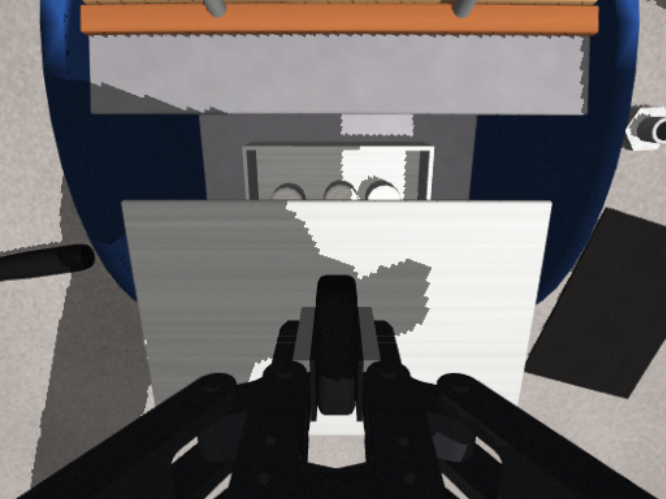

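The lid is level and square (yaw 20.2°) above the tin, with all three tappets visible at (290–385,190). The gripper holds it as in the first grasp, so I lower it to the original grasp pose.

servo_tool:
  deltas:
    - [[0, 0.0003, 0, -0.045, 0], [0, 0, 0, -0.045, 0], [0, 0, 0, -0.045, 0], [0, 0, 0, -0.03, 0], [0, 0, 0, -0.008, 0], [0, 0, 0, 0, 0], [0, 0, 0, 0, 0], [0, 0, 0, 0, 0]]

```text
time: 38.05
tool_pos: [0.5247, 0.1195, 0.088]
tool_rot: [0.0, 0.984, 0.176, 0.002]
contact_force: [0.0, -0.8, -0.3]
gripper_width: 0.144
grasp_force: 60.6
```

servo_tool:
  deltas:
    - [[0, -0.0005, 0, 0, 0], [0, 0, 0, -0.004, 0], [0, 0, 0, -0.004, 0], [0, 0, 0, -0.003, 0], [0, 0, 0, -0.002, 0], [0, 0, 0, -0.002, 0], [0, 0, 0, 0, 0], [0, 0, 0, 0, 0]]

```text
time: 38.85
tool_pos: [0.5223, 0.1193, 0.0707]
tool_rot: [-0.0, 0.984, 0.176, -0.0]
contact_force: [-2.4, -0.1, 4.0]
gripper_width: 0.147
grasp_force: 61.3
```

servo_tool:
  deltas:
    - [[45, 0, 0, 0, 0], [45, 0, 0, 0, 0], [45, 0, 0, 0, 0], [45, 0, 0, 0.03, 0], [60, 0, 0, 0.05, 0], [60, 0, 0, 0.05, 0], [60, 0, 0, 0.05, 0], [60, 0, 0, 0.04, 0]]

```text
time: 39.65
tool_pos: [0.5226, 0.1194, 0.2937]
tool_rot: [0.0, 0.984, 0.176, 0.002]
contact_force: [0.6, -0.3, -0.2]
gripper_width: 0.6
grasp_force: 0.0
```

```bash
python3 lid.py w11;  python3 - <<'E'
from h import *
d=np.load('w.npz'); P=d['P'];h=d['h']; z=P[...,2]
near=(abs(P[...,0]-.5227)<.1)&(abs(P[...,1]-.1192)<.1)
for n,lo,hi in (('bar',.066,.09),('plate',.044,.062)):
    m=cv2.morphologyEx((near&(z>lo)&(z<hi)&((h[...,1]<40)|(n=='bar'))).astype(np.uint8),cv2.MORPH_OPEN,np.ones((3,3)))>0
    p=P[m]; rc=cv2.minAreaRect((p[:,:2]*1e4).astype(np.float32)); print(n,np.array(rc[0])/1e4,np.array(rc[1])/10,rc[2],m.sum(),np.median(p[:,2]),'tilt',np.linalg.lstsq(np.c_[p[:,:2],np.ones(len(p))],p[:,2],rcond=None)[0].round(3))
# handle (bar up)
o=np.array([.595,.145]); th=np.radians(20.2); ex=np.array([np.cos(th),np.sin(th)]); ey=np.array([-ex[1],ex[0]])
g,_=grab('top'); Q=cloud(g); hh=cv2.cvtColor(g['pixels'],cv2.COLOR_RGB2HSV); S=(Q[...,:2]-o)@ex; V=(Q[...,:2]-o)@ey
k=(Q[...,2]>.2)&(Q[...,2]<.24)&(abs(V)<.06)&(S>.02)&(S<.1)&(hh[...,1]<60); print('handle s,v,z',k.sum(),np.median(S[k]),V[k].min(),V[k].max(),np.percentile(Q[k][:,2],90))
E
```

```text
[0.52258965 0.11936819 0.29374715] yaw 20.239101921535777 [ 0.63666775 -0.30361603 -0.21627189]
bar [0.49656494 0.09962885] [111.50700684 268.35632324] 37.578582763671875 3100 0.08152028951423285 tilt [-0.092 -0.048  0.13 ]
plate [0.52058003 0.12005458] [103.33116455 154.3894165 ] 20.307083129882812 11032 0.054065568859067326 tilt [-0.003  0.001  0.056]
handle s,v,z 146 0.05766989087868206 -0.059637522130488375 0.0594868209571545 0.21924260146598007
```

Lid is seated: plate top at 0.0541 and flat, yaw 20.3°. Now turning and going to the handle.

servo_tool:
  deltas:
    - [[50, 0.0115, 0.0042, 0, 8.2], [40, 0.0115, 0.0042, 0, 8.2], [30, 0.0115, 0.0042, 0, 8.2], [28, 0.0115, 0.0042, 0, 8.2], [28, 0.0115, 0.0042, 0, 8.2], [28, 0.0115, 0.0042, 0, 8.2], [28, 0.0115, 0.0042, 0, 8.2], [28, 0.0115, 0.0042, 0, 8.2]]

```text
time: 40.55
tool_pos: [0.6143, 0.153, 0.2888]
tool_rot: [-0.0, 0.73, 0.683, -0.001]
contact_force: [0.5, -0.7, 0.6]
gripper_width: 0.281
grasp_force: 0.0
```

servo_tool:
  deltas:
    - [[28, 0.0115, 0.0042, 0, 8.2], [28, 0.0115, 0.0042, 0, 8.2], [28, 0.0115, 0.0042, 0, 8], [28, 0, 0, 0, 0], [28, 0, 0, 0, 0], [28, 0, 0, 0, 0], [28, 0, 0, 0, 0], [28, 0, 0, 0, 0]]

```text
time: 41.35
tool_pos: [0.6484, 0.1654, 0.2904]
tool_rot: [0.0, 0.572, 0.82, 0.0]
contact_force: [-0.1, -0.5, 0.1]
gripper_width: 0.281
grasp_force: 0.0
```

servo_tool:
  deltas:
    - [[28, 0, 0, -0.03, 0], [28, 0, 0, -0.025, 0], [28, 0, 0, -0.015, 0], [28, 0, 0, -0.01, 0], [28, 0, 0, 0, 0], [28, 0, 0, 0, 0], [28, 0, 0, 0, 0], [28, 0, 0, 0, 0]]

```text
time: 42.15
tool_pos: [0.6494, 0.1656, 0.2119]
tool_rot: [0.001, 0.572, 0.82, 0.001]
contact_force: [0.4, -0.2, -0.6]
gripper_width: 0.275
grasp_force: 0.0
```

```bash
python3 door.py; python3 - <<'E'
import numpy as np
ex=np.array([np.cos(np.radians(20.2)),np.sin(np.radians(20.2))])
a=np.linspace(1.889,.489,18); s=-.19*np.cos(a); z=.19*np.sin(a)
for i in range(17): d=(s[i+1]-s[i])*ex; print(round(a[i+1],3),d.round(4),round(z[i+1]-z[i],4))
E
```

```text
tcp s,v,z 0.0581712658623498 0.0005850855823779956 0.21186101846919692 angle 1.8803782590015719 r 0.19093801667211735 F [ 0.37446807 -0.18281271 -0.59306853] w 0.27524450369496734
wood leading angle [1.4277285  1.49529283] 763
bar angle -0.1520434039435822 298
1.807 [-0.0141 -0.0052] 0.0043
1.724 [-0.0144 -0.0053] 0.003
1.642 [-0.0146 -0.0054] 0.0018
1.56 [-0.0147 -0.0054] 0.0005
1.477 [-0.0147 -0.0054] -0.0008
1.395 [-0.0145 -0.0054] -0.0021
1.313 [-0.0143 -0.0053] -0.0034
1.23 [-0.014  -0.0052] -0.0046
1.148 [-0.0136 -0.005 ] -0.0058
1.065 [-0.0131 -0.0048] -0.007
0.983 [-0.0125 -0.0046] -0.0081
0.901 [-0.0119 -0.0044] -0.0092
0.818 [-0.0111 -0.0041] -0.0102
0.736 [-0.0103 -0.0038] -0.0112
0.654 [-0.0094 -0.0035] -0.012
0.571 [-0.0084 -0.0031] -0.0128
0.489 [-0.0074 -0.0027] -0.0135
```

servo_tool:
  deltas:
    - [[28, -0.0056, -0.002, 0, 0], [28, -0.0141, -0.0052, 0.0043, 0], [28, -0.0144, -0.0053, 0.003, 0], [28, -0.0146, -0.0054, 0.0018, 0], [28, -0.0147, -0.0054, 0.0005, 0], [28, -0.0147, -0.0054, -0.0008, 0], [28, -0.0145, -0.0054, -0.0021, 0], [28, -0.0143, -0.0053, -0.0034, 0]]

```text
time: 43.05
tool_pos: [0.5436, 0.1266, 0.2165]
tool_rot: [0.003, 0.572, 0.82, 0.003]
contact_force: [5.1, 1.7, 4.1]
gripper_width: 0.282
grasp_force: 2.6
```

```bash
python3 door.py
```

```text
tcp s,v,z -0.054616269494286954 0.0005417079670885436 0.2164862421222914 angle 1.2858933684971876 r 0.1943194673581792 F [5.10444927 1.67556831 4.1189584 ] w 0.2820298033245656
wood leading angle [1.26510842 1.30371834] 1464
bar angle -2.963009089160311 371
```

servo_tool:
  deltas:
    - [[28, -0.014, -0.0052, -0.006, 0], [28, -0.0136, -0.005, -0.007, 0], [28, -0.0131, -0.0048, -0.0075, 0], [28, -0.0125, -0.0046, -0.0081, 0], [28, -0.0119, -0.0044, -0.0092, 0], [28, -0.0111, -0.0041, -0.0102, 0], [28, -0.0103, -0.0038, -0.0112, 0], [28, -0.0094, -0.0035, -0.012, 0]]

```text
time: 43.95
tool_pos: [0.4473, 0.0909, 0.1434]
tool_rot: [0.002, 0.572, 0.82, 0.002]
contact_force: [3.6, 1.8, 2.5]
gripper_width: 0.279
grasp_force: 1.8
```

```bash
python3 door.py
```

```text
tcp s,v,z -0.15734783992583926 0.0002185201725503419 0.143445327201618 angle 0.6246710194293157 r 0.19397985718421823 F [3.574832   1.82721386 2.45237191] w 0.2785751866323152
wood leading angle [0.65283735 0.79144882] 2547
bar angle -2.9728609184000576 312
```

servo_tool:
  deltas:
    - [[28, -0.0084, -0.0031, -0.0118, 0], [28, -0.0074, -0.0027, -0.0125, 0], [28, -0.003, -0.0011, -0.002, 0], [28, -0.002, -0.0007, 0, 0], [28, -0.002, -0.0007, 0, 0], [28, 0, 0, 0, 0], [28, 0, 0, 0, 0], [28, 0, 0, 0, 0]]

```text
time: 44.85
tool_pos: [0.4292, 0.0841, 0.1157]
tool_rot: [0.007, 0.572, 0.82, 0.008]
contact_force: [34.7, 9.9, -21.4]
gripper_width: 0.28
grasp_force: 17.4
```

```bash
python3 door.py
```

```text
tcp s,v,z -0.17664934168155172 0.00010970057511662523 0.11571805831204876 angle 0.45177339204305145 r 0.19634809761572278 F [ 34.70668098   9.85779442 -21.43322275] w 0.27991555910224997
wood leading angle [0.51532328 0.59969845] 2607
bar angle -2.98382008662574 226
```

At the stop (36 N, no further motion). Backing off, rising, and measuring the bar.

servo_tool:
  deltas:
    - [[28, 0.007, 0.0026, 0, 0], [32, 0.003, 0.001, 0, 0], [32, 0, 0, 0, 0], [32, 0, 0, 0.03, 0], [32, 0, 0, 0.04, 0], [32, 0, 0, 0.05, 0], [32, 0, 0, 0.05, 0], [32, -0.01, -0.03, 0.02, 0]]

```text
time: 45.75
tool_pos: [0.4239, 0.0571, 0.3113]
tool_rot: [0.002, 0.57, 0.822, 0.002]
contact_force: [0.1, 0.1, -1.0]
gripper_width: 0.316
grasp_force: 0.0
```

```bash
python3 - <<'E'
from h import *
f,st=grab('wrist'); P=cloud(f,st); print(st['tool_pos'],st['contact_force'])
o=np.array([.595,.145]); th=np.radians(20.2); ex=np.array([np.cos(th),np.sin(th)]); ey=np.array([-ex[1],ex[0]])
s=(P[...,:2]-o)@ex; v=(P[...,:2]-o)@ey
m=(s<-.14)&(s>-.2)&(P[...,2]>.1)&(P[...,2]<.17)&(abs(v)<.045)
sb=np.median(s[m]); zb=np.percentile(P[m][:,2],90)-.0065; print(m.sum(),sb,zb,'angle',np.arctan2(zb-.03,-sb),'r',np.hypot(sb,zb-.03))
f,_=grab('scene'); save(f,'s9',crop=(60,60,460,360),s=2)
E
```

```text
[0.42393306 0.05711737 0.31125517] [ 0.08621177  0.05155372 -1.00247133]
1086 -0.16985942721371056 0.11899046421317108 angle 0.48258941764855984 r 0.191759035600009
```

View pics/s9.png

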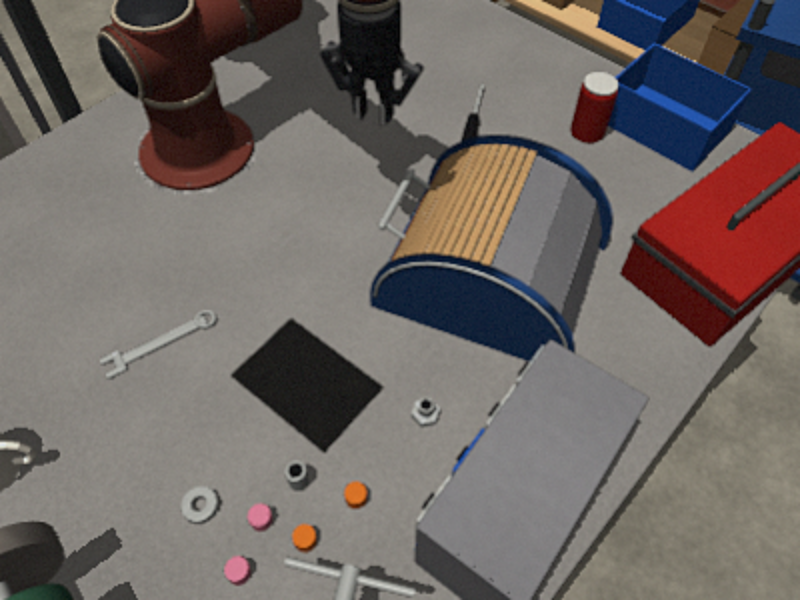

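The bar angle is 0.483 rad against 0.489 when shut, so the door is fully closed. The scene shows the mat empty, no tappets left on the bench and the other parts in place. Handing in.

```bash
python3 -c "
from plant import manip
print(manip.job_done())"
```

```text
the job is handed in; nothing more can be done
None
```

I put all three tappets found on the bench into the tin, seated the lid back on it, rolled the door shut, and handed the job in at about 46 s on the robot's clock; the hand-in returned no verdict.

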